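Lay the washed glazing tools in the drying tray and switch the dryer on

ROBOT

A 6-joint arm with a two-finger parallel gripper is mounted at the origin on the work surface. World frame = base frame: x ahead of the robot, y to its left, z up, the work surface at z = 0. Lengths are in m, angles in rad, forces in N, time in s.
With the tool pointing down it reaches from about 0.225 to 0.875 m from the base axis. Payload 3.4 kg.
Tool frame: the origin (TCP) lies at the very end of the fingers, on their centre line; the grasp point (between the pads) lies 19 mm behind it; z points along the fingers, y is the line along which they close (so a half turn about z gives the same grasp; the last joint's range is limited). The gripper opens to 85 mm and grips with 20 to 120 N. Pads are 22 mm wide; open, the fingers measure 114 mm over their backs; the gripper's body (76 mm by 85 mm) begins 54 mm behind the grasp point. The pads swing forward as they close: fully open they stand 13 mm farther back than shut.
Start: joints at [1.086, 0.276, 1.505, -0, 1.361, -0.121], TCP at [0.205, 0.537, 0.231] pointing down, gripper open.
Joint ranges: [-2.89, 2.89], [-0.75, 2.08], [0.22, 2.7], [-1.18, 4.32], [0.11, 2.71], [-2.7, 2.7]. Speed limits (rad/s): [2.57, 2.57, 3.14, 3.14, 3.14, 3.14].

INTERFACE

Orientations are given as [roll, pitch, yaw] about the fixed x, y, z axes, in that order (R = Rz(yaw) Ry(pitch) Rx(roll)).
In Python, from cell import * gives the robot as it stands. The module is installed in compiled form; this text tells all that it offers.
- The arm moves only by the shell command python3 -m crank 'ROWS' [FORCE]. ROWS is JSON, a list of rows, each a list of 7 numbers: the shift along the world's x, y, z in mm, then the turn, a rotation vector about the world's x, y, z in rad, then the opening, from 0 (shut) to 1 (fully open). In form: [[x, y, z, wx, wy, wz, hand], ...]. A call has 1 to 12 rows; each row is the pose to reach, as a shift and turn from the pose commanded when the call began; what a row does not reach only later rows make up. A row lasts 1/8 s, in which the tool goes at most 62.5 mm and 10.7 degrees, less where a joint would pass 70% of its speed; a pose out of reach is approached as far as the arm can. A call with a gripper value outside its range is refused whole. The fingers move at their own pace and stop on an object; FORCE is the grip in N (left out, the last holds). Time passes only in rows, so rows that repeat a pose let the fingers close. It gives the time, the measured TCP pose, the force, the opening and the grip force at its end, in the units of the state.
- get_state(): the state, without advancing time (a new reading comes with each control period).
- camera(name): name is "scene" or "top" or "wrist"; returns a dict with "img" (480x640x3 uint8, red, green, blue), "K" (3x3 intrinsics, pixels), "R" (3x3) and "t" (3): a world point X has camera coordinates R X + t. Camera axes: x right, y down, z forward; pixel columns grow to the right and rows downward; lengths in m; the calibration is good to about 2 mm. A picture is of the moment at which its call begins. There is no depth.
- finish_job(): hands the job in; it is judged then, once.
The state is a dict: "clock": time; "joint_pos": joint angles; "qvel": joint speeds; "effort": joint torques, N m; "position": TCP position; "eef_rot": TCP orientation; "wrist_force": force on the tool from outside, world axes, zero at the start; "moment": the same for the moment, N m; "finger_gap": finger opening in m; "gripper_force": force on a finger pad.
Only numpy, scipy, OpenCV 4.12 (cv2) and the standard library are available. Lean on these libraries where they do the work, as an engineer would, in place of code of your own. Each camera call takes 0.05 s, during which the arm holds its last target. There are 200 camera calls.

TASK

Lay the washed brush, scraper and paddle flat in the drying tray, each fully down in the compartment whose floor has its handle's colour, head in the wide end; set them down gently, without dropping them. Only when all three lie in place and are let go, flip the dryer's toggle fully over to on (towards the green mark), and leave everything else on the table where it stands.

Things in the scene. Friction and masses are not known exactly. Their poses are not given: they have to be found in the camera images.
- brush: flat glaze brush: blue handle, rigid head 60 mm long, 50 wide, 12 thick (steel, then dark bristle). 160 mm long, 90 g, flat on the table. Handle: bar 20 mm wide (y), 18 mm tall, x = -80 to +20 mm. Origin: underside at mid-length, a good place to grip; +x to the head's end, z up. Starts on the right, yaw varies widely
- brush_head (a point): middle of the brush's head end, on its underside, 80 mm along +x from its origin
- scraper: clay scraper: red handle, dark shank 20 mm long, 26 wide, 10 thick, then steel blade 45 mm long, 40 wide, 6 thick. 160 mm long, 100 g, flat on the table. Handle: bar 20 mm wide (y), 18 mm tall, x = -80 to +15 mm. Origin: underside at mid-length, a good place to grip; +x to the head's end, z up. Starts on the right, yaw varies widely
- scraper_head (a point): middle of the scraper's head end, on its underside, 80 mm along +x from its origin
- paddle: wooden clay paddle: yellow handle, then a pale wooden head 60 mm long, 46 mm wide, 14 mm thick. 160 mm long, 100 g, flat on the table. Handle: bar 20 mm wide (y), 18 mm tall, x = -80 to +20 mm. Origin: underside at mid-length, a good place to grip; +x to the head's end, z up. Starts on the right, yaw varies widely
- paddle_head (a point): middle of the paddle's head end, on its underside, 80 mm along +x from its origin
- brush_nest: blue-floored tray compartment for the brush. Origin: on its floor, 12 mm above the table, where the tool's origin belongs; +x to the wide head end. White walls 14 mm high above the floor: head pocket 60 mm wide (x 30 to 85), handle channel 30 mm wide (x -85 to -45), end walls at x = 85 and -85. No walls from x = -45 to 30: fingers fit beside the handle there
- brush_nest_head (a point): the point on the brush compartment's floor where the tool's head end belongs, 80 mm along +x from its origin
- scraper_nest: red-floored tray compartment for the scraper. Origin: on its floor, 12 mm above the table, where the tool's origin belongs; +x to the wide head end. White walls 14 mm high above the floor: head pocket 50 mm wide (x 30 to 85), handle channel 30 mm wide (x -85 to -45), end walls at x = 85 and -85. No walls from x = -45 to 30: fingers fit beside the handle there
- scraper_nest_head (a point): the point on the scraper compartment's floor where the tool's head end belongs, 80 mm along +x from its origin
- paddle_nest: yellow-floored tray compartment for the paddle. Origin: on its floor, 12 mm above the table, where the tool's origin belongs; +x to the wide head end. White walls 14 mm high above the floor: head pocket 56 mm wide (x 30 to 85), handle channel 30 mm wide (x -85 to -45), end walls at x = 85 and -85. No walls from x = -45 to 30: fingers fit beside the handle there
- paddle_nest_head (a point): the point on the paddle compartment's floor where the tool's head end belongs, 80 mm along +x from its origin
- tray: grey drying tray on the left, fixed, 216 x 256 mm, rim 16 mm high, place and yaw vary. Its three compartments lie side by side, 80 mm apart, in any order; the scraper's faces the other way round from the other two. Origin: centre of its underside
- switch: dryer switch: fixed grey box 64 x 56 x 42 mm high with an upright toggle, between tools and tray; yaw varies within 1 rad. Origin: centre of underside; +x from red mark (off) to green mark (on). The toggle's pivot is 50 mm above the origin, between black cheeks (y = 10 to 16 mm either side, 55 mm high); it swings in the xz plane
- toggle (a joint): toggle angle in rad: 0 = off (stopped, leaning 0.55 rad to the box's -x, the red mark), 1.1 = on (stopped, leaning 0.55 rad to +x, the green mark). Top-heavy: left alone it falls to the nearer end from its mid-point 0.55; pushing it takes about 1 N
- toggle_tip (a point): top end of the toggle, 80 mm from the pivot: a 10 mm steel rod ending in an orange cylindrical grip 22 mm in diameter and 32 mm long (48 to 80 mm from the pivot)
- glaze_bottle: blue glaze bottle, 40 mm diameter, 110 mm high, standing among the tools; loose, must stay where it is. Origin: centre of its underside
- bowl: terracotta bowl, 90 mm diameter, 48 mm high, between tools and tray, swaps places with the switch; loose, must stay where it is. Origin: centre of its underside
- cup: white plastic cup, 70 mm diameter, 85 mm high, right front; loose, must stay where it is. Origin: centre of its underside
- cone: terracotta cone, 72 mm diameter at the foot, 100 mm high, right rear; loose, must stay where it is. Origin: centre of its underside
- dish: red glazed dish, 130 mm diameter, 30 mm high, far right; loose, must stay where it is. Origin: centre of its underside
- kiln_brick: pale kiln brick, 60 x 110 x 35 mm high, far left, beyond the tray; loose, must stay where it is. Origin: centre of its underside
- glaze_jar: amber glaze jar, 68 mm diameter, 90 mm high, rear centre; loose, must stay where it is. Origin: centre of its underside

How it is judged:
By the outcome, as a careful person would: the job done as asked, in the order asked, and still so for the second after the job is handed in, with the robot touching nothing.
It also fails if it takes over 72 s, if anything falls off the work surface, if the arm or the gripper's body presses on something with over 40 N, if the wrist force passes 120 N, or if a joint passes its speed limit or range.

## Working session

There is one attempt and no reset: what is moved stays moved. The work goes in short steps, Python scripts to look and compute and a shell command to move; the robot and the scene stay as the last step left them, time stands still between calls to the robot, and variables do not carry over. Pictures are saved under pics/ and viewed, at most 10 in all, crops included, and the job is handed in when it is done.

```bash
mkdir -p pics
python3 - <<'E'
from cell import *
import cv2
for n in ["top","scene"]:
    c=camera(n); cv2.imwrite(f"pics/{n}0.png",c["img"][:,:,::-1]); print(n,c["K"].tolist(),c["R"].round(4).tolist(),c["t"].round(4).tolist())
s=get_state(); print({k:s[k] for k in("clock","position","eef_rot","finger_gap")})
E
```

```text
top [[622.4339444243458, 0.0, 314.84183581526247], [0.0, 622.4339444243458, 244.00502124326974], [0.0, 0.0, 1.0]] [[0.0296, -0.9996, 0.0036], [-0.9815, -0.0298, -0.1889], [0.1889, 0.0021, -0.982]] [0.0014, 0.5821, 1.851]
scene [[531.5442144964974, 0.0, 327.33433478528735], [0.0, 531.5442144964974, 237.17390064084864], [0.0, 0.0, 1.0]] [[0.1388, 0.9903, -0.0057], [0.7212, -0.105, -0.6847], [-0.6787, 0.0909, -0.7288]] [-0.0873, -0.3499, 1.7528]
{'clock': 0.1, 'position': array([0.20439486, 0.53695373, 0.23054661]), 'eef_rot': array([-3.14001987e+00, -1.82297236e-04,  2.77779602e+00]), 'finger_gap': 0.08569298951874141}
```

View pics/top0.png

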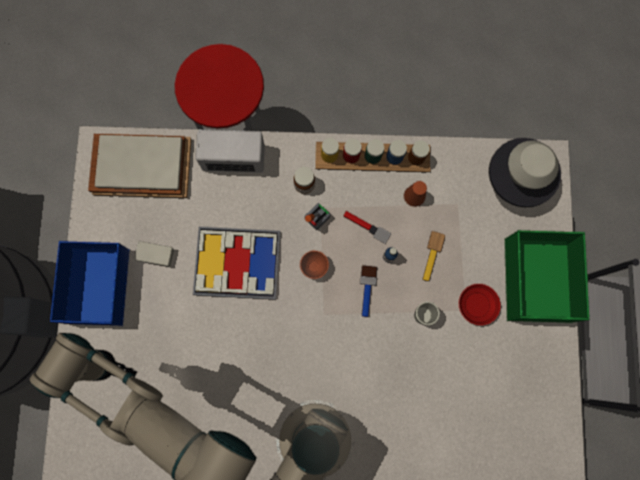

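View pics/scene0.png

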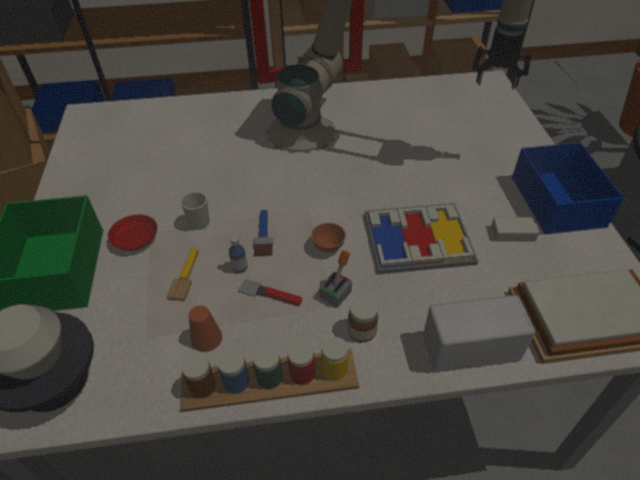

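```bash
cat > h.py <<'E'
import numpy as np, cv2
from cell import *
def shot(n,f=None):
    c=camera(n)
    if f: cv2.imwrite(f"pics/{f}.png",c["img"][:,:,::-1])
    return c
def ray(c,uv,z):
    uv=np.atleast_2d(np.asarray(uv,float)); d=np.c_[uv,np.ones(len(uv))]@np.linalg.inv(c["K"]).T@c["R"]
    o=-c["R"].T@c["t"]; return (o+d*((z-o[2])/d[:,2])[:,None])
def pix(c,X):
    p=(np.atleast_2d(X)@c["R"].T+c["t"])@c["K"].T; return p[:,:2]/p[:,2:]
HUE=dict(blue=(105,130),red=(172,8),yellow=(20,32))
def blobs(c,col,amin=20,smin=130,vmin=60):
    h=cv2.cvtColor(c["img"],cv2.COLOR_RGB2HSV); a,b=HUE[col]
    H=h[...,0]; m=((H>=a)&(H<=b)) if a<b else ((H>=a)|(H<=b))
    m=(m&(h[...,1]>smin)&(h[...,2]>vmin)).astype(np.uint8)
    cs,_=cv2.findContours(m,cv2.RETR_EXTERNAL,cv2.CHAIN_APPROX_NONE)
    return sorted([k for k in cs if cv2.contourArea(k)>=amin],key=cv2.contourArea,reverse=True)
def cen(k):
    m=cv2.moments(k); return np.array([m["m10"],m["m01"]])/m["m00"]
E
python3 - <<'E'
from h import *
for n in["top","scene"]:
    c=shot(n)
    for col in HUE:
        for k in blobs(c,col):
            r=cv2.minAreaRect(k); P=ray(c,cen(k),0.015)[0]
            if 0.2<P[0]<0.9 and abs(P[1])<.6: print(n,col,cv2.contourArea(k),cen(k).round(1),np.round(r[1],1),P.round(3))
    if n=="top":
        cv2.imwrite("pics/crop1.png",cv2.resize(c["img"][165:330,185:455,::-1],None,fx=2.9,fy=2.9,interpolation=cv2.INTER_CUBIC))
E
```

```text
top blue 852.5 [262.1 261. ] [52. 24.] [0.531 0.181 0.015]
top blue 140.0 [366.2 299.9] [ 5.6 30.4] [ 0.419 -0.144  0.015]
top red 1294.0 [479.4 304.2] [42.  39.8] [ 0.417 -0.492  0.015]
top red 861.5 [236.3 263.2] [52. 25.] [0.522 0.261 0.015]
top red 388.5 [316.5 264.5] [21.5 26.2] [0.525 0.012 0.015]
top red 140.0 [357.2 220.3] [29.6  5.7] [ 0.67  -0.112  0.015]
top red 96.5 [415.7 189.7] [13.6 24.4] [ 0.775 -0.297  0.015]
top yellow 905.5 [210.7 258.8] [25.6 53. ] [0.533 0.342 0.015]
top yellow 166.5 [429.5 264.8] [ 6.3 31.8] [ 0.535 -0.339  0.015]
top yellow 89.0 [329.1 157. ] [16.1 10.4] [ 0.876 -0.019  0.015]
scene blue 760.5 [389.2 239.2] [43.3 28. ] [0.533 0.178 0.015]
scene blue 99.0 [263.3 222.5] [24.  5.] [ 0.423 -0.146  0.015]
scene red 1224.5 [132. 232.] [32.5 49. ] [ 0.408 -0.496  0.015]
scene red 741.5 [417.8 233.2] [45.8 27.8] [0.522 0.258 0.015]
scene red 222.5 [282.4 295.2] [37.8  7.6] [ 0.675 -0.115  0.015]
scene red 133.0 [309.4 371.2] [21.2 17.6] [ 0.885 -0.074  0.015]
scene yellow 822.5 [448.4 233.1] [46.7 28.2] [0.534 0.338 0.015]
scene yellow 407.0 [334.8 368.8] [27. 26.] [ 0.887 -0.02   0.015]
scene yellow 215.0 [188.7 263.4] [ 8. 33.] [ 0.541 -0.341  0.015]
```

View pics/crop1.png

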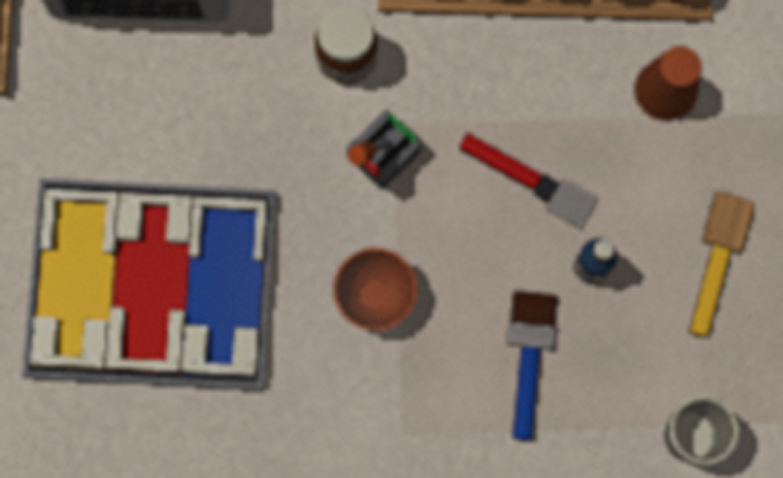

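Run:
```python
from h import *
c=shot("wrist","w0"); s=get_state()
o=-c["R"].T@c["t"]; print(o,o-s["position"],c["R"].round(3).tolist(),c["K"].round(1).tolist())
print(ray(c,[[0,0],[639,0],[639,479],[0,479],[320,240]],0).round(3).tolist())
```

```text
[0.14194285 0.55928974 0.37426668] [-0.06258142  0.0221436   0.14336384] [[0.356, 0.935, -0.002], [0.903, -0.343, 0.26], [0.243, -0.094, -0.966]] [[374.7, 0.0, 322.5], [0.0, 374.7, 235.9], [0.0, 0.0, 1.0]]
[[-0.068, 0.333, 0.0], [0.134, 0.861, 0.0], [0.671, 0.781, 0.0], [0.388, 0.031, 0.0], [0.239, 0.519, 0.0]]
```

```bash
python3 -m crank '[[60,-60,30,0,0,0,1],[120,-110,50,0,0,0,1],[170,-165,60,0,0,0,1],[220,-220,70,0,0,0,1],[260,-265,70,0,0,0,1],[270,-277,70,0,0,0,1],[270,-277,70,0,0,0,1],[270,-277,70,0,0,0,1]]'
python3 - <<'E'
from h import *
c=shot("wrist","w1")
print(ray(c,[[0,0],[639,0],[639,479],[0,479],[320,240]],0.012).round(3).tolist())
E
```

```text
clock: 1.25
position: [0.475, 0.2598, 0.3011]
eef_rot: [3.141, -0.001, 2.775]
wrist_force: [-0.4, -0.4, 0.3]
finger_gap: 0.0855
gripper_force: 0.0
[[0.17, 0.021, 0.012], [0.404, 0.631, 0.012], [1.025, 0.537, 0.012], [0.694, -0.327, 0.012], [0.525, 0.235, 0.012]]
```

View pics/w1.png

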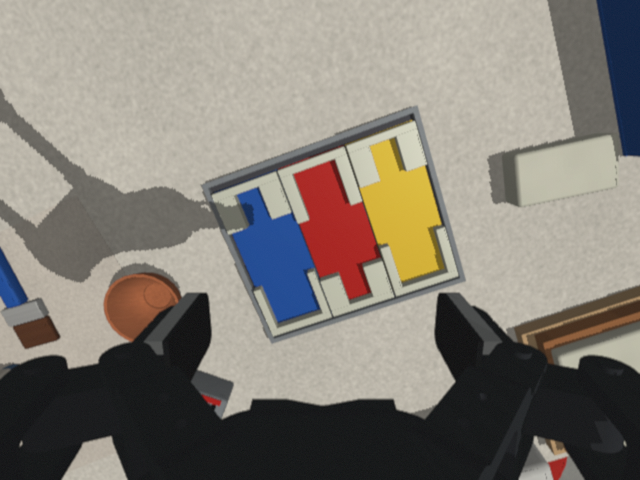

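Run:
```python
from h import *
c=shot("wrist")
def rigid(A,B): # fit A(model)->B
    ca,cb=A.mean(0),B.mean(0); U,_,V=np.linalg.svd((A-ca).T@(B-cb)); Rm=(U@np.diag([1,np.linalg.det(U@V)])@V).T
    return Rm,cb-Rm@ca
g=cv2.cvtColor(c["img"],cv2.COLOR_RGB2GRAY)
k=np.array([[413,107],[204,187],[272,341],[464,280]],np.float32).reshape(-1,1,2)
k=cv2.cornerSubPix(g,k,(4,4),(-1,-1),(3,40,.01)).reshape(-1,2)
W=ray(c,k,0.016)[:,:2]; print(k.round(1).tolist(),W.round(4).tolist(),[np.linalg.norm(W[i]-W[(i+1)%4]).round(4) for i in range(4)])
# order: (-x,+y),(-x,-y),(+x,-y),(+x,+y)
M=np.array([[-.108,.128],[-.108,-.128],[.108,-.128],[.108,.128]])
R,t=rigid(M,W); yaw=np.arctan2(R[1,0],R[0,0]); print("tray",t.round(4),yaw.round(4)); print("resid",((M@R.T+t)-W).round(4).tolist())
for n in["wrist","top","scene"]:
  cc=c if n=="wrist" else shot(n)
  for col in HUE:
    ks=[q for q in blobs(cc,col,200) if np.linalg.norm(ray(cc,cen(q),.012)[0,:2]-t)<.13]
    for q in ks[:1]:
        m=np.zeros((480,640),np.uint8); cv2.drawContours(m,[q],-1,1,-1); y,x=np.nonzero(m)
        P=(ray(cc,np.c_[x,y],.012)[:,:2]-t)@R   # tray frame
        b=P[(P[:,0]>-.025)&(P[:,0]<.025)]
        print(n,col,"x",np.percentile(P[:,0],[.3,99.7]).round(4),"y mid-band",np.percentile(b[:,1],[.5,50,99.5]).round(4),
          "ends y",[np.percentile(P[s][:,1],[1,99]).round(4).tolist() if s.any() else 0 for s in [P[:,0]<-.055,P[:,0]>.055]])
```

```text
[[416.0, 106.4000015258789], [204.0, 187.0], [270.29998779296875, 344.5], [464.6000061035156, 281.70001220703125]] [[0.4193, 0.3881], [0.4165, 0.1355], [0.63, 0.1275], [0.6352, 0.3835]] [np.float64(0.2526), np.float64(0.2136), np.float64(0.256), np.float64(0.216)]
tray [0.5252 0.2587] -0.0214
resid [[0.0007, 0.0008], [-0.002, -0.0025], [0.0005, 0.0009], [0.0008, 0.0008]]
wrist blue x [-0.0828  0.0834] y mid-band [-0.1199 -0.0804 -0.0418] ends y [[-0.0951, -0.0701], [-0.1102, -0.0551]]
wrist red x [-0.0835  0.0836] y mid-band [-0.0399 -0.0002  0.0385] ends y [[-0.0251, 0.0228], [-0.0152, 0.0126]]
wrist yellow x [-0.0831  0.0841] y mid-band [0.04   0.0799 0.1189] ends y [[0.0666, 0.0942], [0.0535, 0.1068]]
top blue x [-0.08    0.0829] y mid-band [-0.1151 -0.0774 -0.0394] ends y [[-0.0882, -0.0654], [-0.1023, -0.0507]]
top red x [-0.0263  0.0835] y mid-band [-0.0362 -0.0179  0.0159] ends y [0, [-0.0092, 0.0159]]
top yellow x [-0.082  -0.0089] y mid-band [0.0436 0.1116 0.122 ] ends y [[0.0712, 0.0958], 0]
scene blue x [-0.078  0.071] y mid-band [-0.1176 -0.0799 -0.0443] ends y [[-0.0891, -0.071], [-0.1041, -0.0564]]
scene red x [-0.0814  0.0723] y mid-band [-0.0393 -0.0011  0.0367] ends y [[-0.0188, 0.0202], [-0.0093, 0.012]]
scene yellow x [-0.0811  0.0736] y mid-band [0.0401 0.0793 0.1183] ends y [[0.0712, 0.0923], [0.0581, 0.1046]]
```

```bash
python3 -m crank '[[0,-60,30,0,0,0,1],[0,-115,60,0,0,0,1],[5,-175,60,0,0,0,1],[10,-235,60,0,0,0,1],[20,-295,60,0,0,0,1],[20,-355,60,0,0,0,1],[20,-415,60,0,0,0,1],[20,-460,60,0,0,0,1],[20,-480,60,0,0,0,1],[20,-480,60,0,0,0,1],[20,-480,60,0,0,0,1]]'
python3 - <<'E'
from h import *
c=shot("wrist","w2")
for n in ["wrist","top","scene"]:
  cc=c if n=="wrist" else shot(n)
  for col in HUE:
    for q in blobs(cc,col,40):
        P=ray(cc,cen(q),.015)[0]
        if not(0.3<P[0]<.8 and -.42<P[1]<-.05): continue
        X=ray(cc,q.reshape(-1,2),.018)[:,:2].astype(np.float32); r=cv2.minAreaRect(X)
        u,s,v=np.linalg.svd(X-X.mean(0),full_matrices=False)
        print(n,col,cen(q).round(1),"rect",np.round(r[0],4),np.round(r[1],4),"dir",np.arctan2(v[0,1],v[0,0]).round(3))
E
```

```text
clock: 2.82
position: [0.4948, -0.2175, 0.3615]
eef_rot: [3.14, -0.0, 2.78]
wrist_force: [0.9, 0.7, 0.4]
finger_gap: 0.0854
gripper_force: 0.0
wrist blue [354.2 108.4] rect [ 0.4184 -0.148 ] [0.0186 0.0968] dir -0.079
wrist red [435.4 277.9] rect [ 0.667  -0.1167] [0.095  0.0202] dir 1.063
wrist yellow [248.  245.7] rect [ 0.5339 -0.3419] [0.0206 0.0999] dir -0.277
top red [357.2 220.3] rect [ 0.6691 -0.1124] [0.0934 0.0183] dir -2.071
top red [413.4 191.1] rect [ 0.7687 -0.2887] [0.0441 0.0687] dir -0.934
top yellow [427.3 271.6] rect [ 0.5116 -0.3305] [0.0178 0.051 ] dir 2.652
scene blue [263.3 222.8] rect [ 0.4269 -0.1459] [0.0137 0.0923] dir -0.074
scene red [282.8 295.5] rect [ 0.6785 -0.1154] [0.094  0.0221] dir 1.072
scene yellow [188.8 263.3] rect [ 0.5421 -0.3398] [0.0215 0.1006] dir -0.242
```

View pics/w2.png

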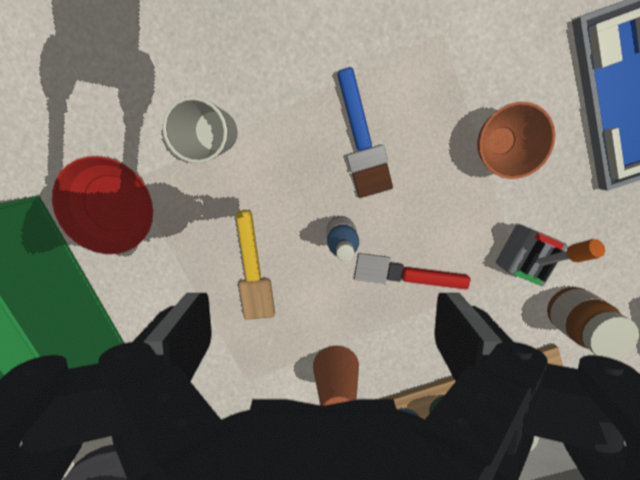

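Run:
```python
from h import *
HUE["green"]=(45,80); HUE["orange"]=(4,14)
for n in["wrist","top","scene"]:
  c=shot(n)
  for col,z in(("green",.042),("red",.042),("orange",.1)):
    for q in blobs(c,col,6,100,40):
        P=ray(c,cen(q),z)[0]
        if np.linalg.norm(P[:2]-[.67,.01])<.09: print(n,col,cv2.contourArea(q),cen(q).round(1),P.round(4))
  # bottle: dark-blue pixels
  h=cv2.cvtColor(c["img"],cv2.COLOR_RGB2HSV); m=((h[...,0]>95)&(h[...,0]<125)&(h[...,1]>60)).astype(np.uint8)
  ks,_=cv2.findContours(m,cv2.RETR_EXTERNAL,cv2.CHAIN_APPROX_NONE)
  for q in ks:
    if cv2.contourArea(q)>40:
      P=ray(c,cen(q),.04)[0]
      if .48<P[0]<.66 and -.3<P[1]<-.1: print(n,"bottle",cv2.contourArea(q),cen(q).round(1),P.round(4))
```

```text
wrist green 128.5 [528.2 276.4] [ 0.6967 -0.0063  0.042 ]
wrist red 179.0 [549.6 240.6] [0.658  0.0301 0.042 ]
wrist orange 874.0 [584.8 316.9] [0.738  0.0215 0.1   ]
wrist orange 590.0 [586.5 250.3] [0.6558 0.0385 0.1   ]
wrist orange 65.5 [555.6 298.2] [ 0.7019 -0.0061  0.1   ]
wrist bottle 479.5 [342.5 236.1] [ 0.5588 -0.2168  0.04  ]
top green 13.5 [323.  208.9] [ 0.6966 -0.0031  0.042 ]
top red 19.0 [312.8 222.6] [0.652  0.0272 0.042 ]
top orange 47.5 [309.2 217.3] [0.6547 0.0381 0.1   ]
scene green 20.0 [328.6 291. ] [ 0.6991 -0.0065  0.042 ]
scene orange 91.0 [343.5 257.7] [0.6516 0.0356 0.1   ]
scene bottle 98.5 [237.3 251.5] [ 0.5417 -0.2161  0.04  ]
```

```bash
python3 -m crank '[[-20,30,-50,0,0,0.1,0.7],[-46,67,-90,0,0,0.2,0.6],[-46,67,-150,0,0,0.28,0.6],[-46,67,-210,0,0,0.28,0.6],[-46,67,-270,0,0,0.283,0.6],[-46,67,-310,0,0,0.283,0.6],[-46,67,-310,0,0,0.283,0.6],[-46,67,-310,0,0,0.283,0.6]]' 40
python3 - <<'E'
from h import *
s=get_state(); print(s["position"].round(4),s["eef_rot"].round(4),s["wrist_force"].round(2))
c=shot("wrist","w3")
for q in blobs(c,"blue",40):
        X=ray(c,q.reshape(-1,2),.018)[:,:2].astype(np.float32); r=cv2.minAreaRect(X)
        u,S,v=np.linalg.svd(X-X.mean(0),full_matrices=False)
        print(cen(q).round(1),"rect",np.round(r[0],4),np.round(r[1],4),"dir",np.arctan2(v[0,1],v[0,0]).round(3))
E
```

```text
clock: 4.12
position: [0.4499, -0.1531, 0.0527]
eef_rot: [-3.141, 0.002, 3.061]
wrist_force: [0.4, -0.0, 0.5]
finger_gap: 0.051
gripper_force: 0.0
[ 0.4499 -0.1531  0.0527] [-3.1407e+00  2.4000e-03  3.0610e+00] [ 0.39 -0.03  0.54]
[333.  198.1] rect [ 0.4175 -0.1471] [0.0188 0.097 ] dir -0.077
```

```bash
python3 -m crank '[[-2,3.5,-25,0,0,0,0.6],[-2,3.5,-42,0,0,0,0.6],[-2,3.5,-49,0,0,0,0.6],[-2,3.5,-49,0,0,0,0],[-2,3.5,-49,0,0,0,0],[-2,3.5,-49,0,0,0,0],[-2,3.5,-49,0,0,0,0],[-2,3.5,-49,0,0,0,0]]' 40
```

```text
clock: 5.18
position: [0.4477, -0.1496, 0.0035]
eef_rot: [-3.141, 0.003, 3.061]
wrist_force: [0.4, -0.1, 6.5]
finger_gap: 0.0186
gripper_force: 40.2
```

```bash
python3 -m crank '[[0,0,20,0,0,0,0],[0,0,70,0,0,0,0],[10,30,120,0,0,0,0],[25,85,140,0,0,0.02,0],[40,145,140,0,0,0.04,0],[55,205,140,0,0,0.06,0],[70,262,140,0,0,0.06,0],[76,310,130,0,0,0.06,0],[76,328,90,0,0,0.06,0],[76,328,60,0,0,0.06,0],[76,328,60,0,0,0.06,0],[76,328,60,0,0,0.06,0]]' 40
python3 - <<'E'
from h import *
s=get_state(); print(s["position"].round(4),s["eef_rot"].round(4),s["wrist_force"].round(2))
c=shot("wrist","w4")
for col,z in (("blue",.078),("yellow",.012)):
  for q in blobs(c,col,100):
    X=ray(c,q.reshape(-1,2),z)[:,:2].astype(np.float32); r=cv2.minAreaRect(X)
    print(col,cen(q).round(1),"rect",np.round(r,4) if 0 else (np.round(r[0],4),np.round(r[1],4),r[2]))
E
```

```text
clock: 6.68
position: [0.5235, 0.1788, 0.0634]
eef_rot: [3.141, 0.002, 3.12]
wrist_force: [-0.1, -0.2, 0.1]
finger_gap: 0.019
gripper_force: 39.4
[0.5235 0.1788 0.0634] [3.1412e+00 1.7000e-03 3.1204e+00] [-0.07 -0.2   0.05]
blue [324.3 226.9] rect (array([0.4929, 0.1786]), array([0.0522, 0.0975]), 88.72245788574219)
yellow [597.1 283.4] rect (array([0.5397, 0.3221]), array([0.16  , 0.0611]), 11.25602912902832)
```

View pics/w4.png

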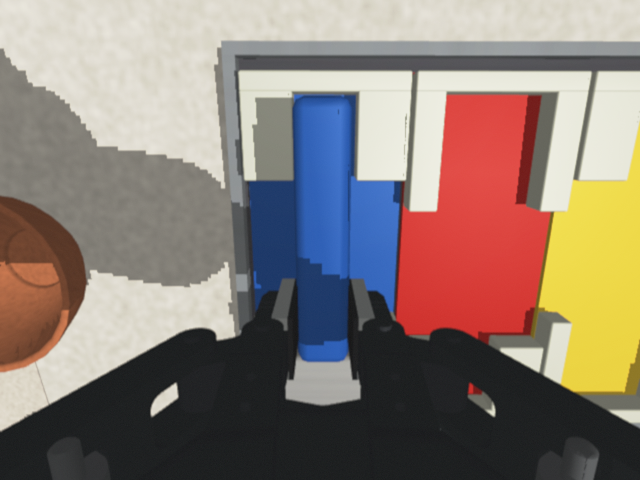

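Run:
```python
from h import *
c=shot("wrist"); t=np.array([.525,.258]);a=-.0205;R=np.array([[np.cos(a),-np.sin(a)],[np.sin(a),np.cos(a)]])
for nm,uv,z in (("chan R -65",(357,140),.026),("endwall -85,",(370,92),.026),("wall end -45",(385,181),.026),("outer R wall/ red left",(412,140),.026),("red wide L +25",(447,150),.026),("red end -85",(490,94),.026),("red R -25",(541,94),.026),("rim outer corner -108,-128",(222,42),.016),
 ("handle L",(295,200),.078),("handle R",(352,200),.078),("handle end",(322,96),.075)):
  print(nm,((ray(c,uv,z)[0,:2]-t)@R*1000).round(1))
```

```text
chan R -65 [-64.  -64.5]
endwall -85, [-85.  -59.1]
wall end -45 [-44.8 -50.6]
outer R wall/ red left [-63.9 -38.7]
red wide L +25 [-59.3 -22. ]
red end -85 [-84.1  -4.6]
red R -25 [-84.1  18.6]
rim outer corner -108,-128 [-107.8 -127.2]
handle L [-44.5 -90.2]
handle R [-44.5 -70.4]
handle end [-78.9 -80.8]
```

```bash
python3 -m crank '[[-0.5,0,-20,0,0,0,0],[-0.5,0,-38,0,0,0,0],[-0.5,0,-45,0,0,0,0],[-0.5,0,-47.5,0,0,0,0],[-0.5,0,-47.5,0,0,0,0]]' 40
```

```text
clock: 7.4
position: [0.5229, 0.1789, 0.0157]
eef_rot: [3.141, 0.002, 3.121]
wrist_force: [-0.6, 0.5, -0.9]
finger_gap: 0.019
gripper_force: 39.4
```

```bash
python3 -m crank '[[0,0,-1,0,0,0,0],[0,0,-1,0,0,0,0]]' 40; python3 -m crank '[[0,0,0,0,0,0,0.35],[0,0,0,0,0,0,0.4],[0,0,0,0,0,0,0.4],[0,0,30,0,0,0,0.4],[0,0,80,0,0,0,0.4],[0,0,140,0,0,0,0.5],[0,0,190,0,0,0,0.6],[0,0,190,0,0,0,0.6]]'
python3 - <<'E'
from h import *
c=shot("wrist","w5"); s=get_state(); print(s["position"].round(4))
t=np.array([.525,.258]);a=-.0205;R=np.array([[np.cos(a),-np.sin(a)],[np.sin(a),np.cos(a)]])
h=cv2.cvtColor(c["img"],cv2.COLOR_RGB2HSV); cv2.imwrite("pics/w5c.png",c["img"][:420,100:500,::-1])
E
```

```text
clock: 7.65
position: [0.5229, 0.179, 0.0155]
eef_rot: [3.141, 0.002, 3.121]
wrist_force: [-1.7, -0.4, 7.7]
finger_gap: 0.0194
gripper_force: 40.4
clock: 8.65
position: [0.5249, 0.1796, 0.2084]
eef_rot: [3.139, 0.01, 3.121]
wrist_force: [-0.3, 0.1, -0.8]
finger_gap: 0.0515
gripper_force: 0.0
[0.5231 0.1791 0.2056]
```

View pics/w5.png

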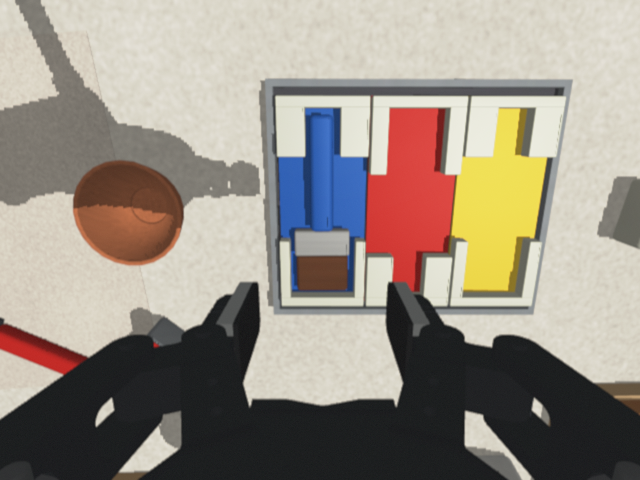

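```bash
python3 -m crank '[[5,-60,0,0,0,-0.05,0.6],[10,-120,0,0,0,-0.1,0.6],[15,-180,0,0,0,-0.2,0.6],[20,-240,0,0,0,-0.24,0.6],[25,-300,0,0,0,-0.24,0.6],[30,-360,0,0,0,-0.24,0.6],[35,-420,0,0,0,-0.24,0.6],[40,-480,-10,0,0,-0.24,0.6],[40,-525,-50,0,0,-0.24,0.6],[40,-529,-110,0,0,-0.24,0.6],[40,-529,-145,0,0,-0.24,0.6],[40,-529,-145,0,0,-0.24,0.6]]' 40
python3 - <<'E'
from h import *
c=shot("wrist","w6"); c=shot("wrist")
for q in blobs(c,"yellow",100):
        X=ray(c,q.reshape(-1,2),.018)[:,:2].astype(np.float32); r=cv2.minAreaRect(X)
        u,S,v=np.linalg.svd(X-X.mean(0),full_matrices=False)
        d=np.arctan2(v[0,1],v[0,0]); print(cen(q).round(1),"rect",np.round(r[0],4),np.round(r[1],4),r[2],"dir",d.round(3))
s=get_state(); print(s["position"].round(4),s["eef_rot"].round(4),s["wrist_force"].round(2))
E
```

```text
clock: 10.2
position: [0.5586, -0.3477, 0.0532]
eef_rot: [3.137, -0.011, 2.88]
wrist_force: [-0.4, 0.6, 0.9]
finger_gap: 0.0509
gripper_force: 0.0
[323.3 208.3] rect [ 0.5339 -0.3431] [0.0192 0.0983] 74.71083068847656 dir -0.267
[ 0.562  -0.3499  0.0583] [ 3.141e+00 -1.100e-03  2.881e+00] [-0.62 -0.13  0.87]
```

```bash
python3 -m crank '[[1,-1,-30,0,0,-0.006,0.6],[1,-1,-48,0,0,-0.006,0.6],[1,-1,-54,0,0,-0.006,0.6],[1,-1,-54,0,0,-0.006,0],[1,-1,-54,0,0,-0.006,0],[1,-1,-54,0,0,-0.006,0],[1,-1,-54,0,0,-0.006,0],[1,-1,-54,0,0,-0.006,0]]' 40
```

```text
clock: 11.3
position: [0.5639, -0.3516, 0.006]
eef_rot: [-3.141, 0.002, 2.875]
wrist_force: [0.7, 0.1, 6.6]
finger_gap: 0.0188
gripper_force: 41.8
```

```bash
python3 -m crank '[[0,0,20,0,0,0,0],[0,0,75,0,0,0,0],[0,10,130,0,0,0,0],[0,50,155,0,0,0.02,0],[-5,110,155,0,0,0.05,0],[-15,170,155,0,0,0.1,0],[-36,230,155,0,0,0.15,0],[-36,290,155,0,0,0.2,0],[-36,350,155,0,0,0.246,0],[-36,410,155,0,0,0.246,0],[-36,470,155,0,0,0.246,0],[-36,530,155,0,0,0.246,0]]' 40 && python3 -m crank '[[0,60,0,0,0,0,0],[0,120,0,0,0,0,0],[0,159,-20,0,0,0,0],[0,159.5,-70,0,0,0,0],[0,159.5,-95,0,0,0,0],[0,159.5,-95,0,0,0,0],[0,159.5,-95,0,0,0,0]]'
python3 - <<'E'
from h import *
c=shot("wrist","w7"); s=get_state(); print(s["position"].round(4),s["eef_rot"].round(4),s["wrist_force"].round(2))
t=np.array([.525,.258]);a=-.0205;R=np.array([[np.cos(a),-np.sin(a)],[np.sin(a),np.cos(a)]])
zt=s["position"][2]-.006+.018
q=blobs(c,"yellow",200)[0]; m=np.zeros((480,640),np.uint8); cv2.drawContours(m,[q],-1,1,-1)
y,x=np.nonzero(m); P=(ray(c,np.c_[x,y],zt)[:,:2]-t)@R*1000
print("end",np.percentile(P[:,0],.3)); b=P[(P[:,0]<-55)]; print("end part y",np.percentile(b[:,1],[1,50,99]).round(1), len(b))
E
```

```text
clock: 12.8
position: [0.5265, 0.1806, 0.1595]
eef_rot: [-3.141, -0.0, 3.121]
wrist_force: [1.1, -0.6, -1.4]
finger_gap: 0.0189
gripper_force: 41.0
clock: 13.68
position: [0.5279, 0.3386, 0.0657]
eef_rot: [3.141, 0.001, 3.121]
wrist_force: [0.2, 0.3, -0.7]
finger_gap: 0.0189
gripper_force: 41.0
[0.5283 0.3387 0.0663] [3.1403e+00 2.5000e-03 3.1205e+00] [-0.43  0.17 -1.56]
end -78.90940560309535
end part y [69.7 79.7 89.7] 4533
```

```bash
python3 -m crank '[[-0.5,0,-20,0,0,0,0],[-0.5,0,-37,0,0,0,0],[-0.5,0,-44,0,0,0,0],[-0.5,0,-46.5,0,0,0,0],[-0.5,0,-46.5,0,0,0,0]]' 40
```

```text
clock: 14.35
position: [0.527, 0.3385, 0.0186]
eef_rot: [3.141, 0.001, 3.121]
wrist_force: [-0.6, -0.4, -0.8]
finger_gap: 0.0186
gripper_force: 41.0
```

```bash
python3 -m crank '[[0,0,-1,0,0,0,0],[0,0,-1.5,0,0,0,0],[0,0,-1.5,0,0,0,0]]' 40
```

```text
clock: 14.72
position: [0.5272, 0.3386, 0.018]
eef_rot: [3.141, 0.001, 3.121]
wrist_force: [-1.2, -1.0, 6.6]
finger_gap: 0.0189
gripper_force: 41.8
```

```bash
python3 -m crank '[[0,0,0,0,0,0,0.35],[0,0,0,0,0,0,0.4],[0,0,0,0,0,0,0.4],[0,0,30,0,0,0,0.4],[0,0,80,0,0,0,0.4],[0,0,140,0,0,0,0.5],[0,0,190,0,0,0,0.6],[10,-50,200,0,0,-0.17,0.6],[25,-105,200,0,0,-0.34,0.6],[40,-160,200,0,0,-0.51,0.6],[55,-215,200,0,0,-0.68,0.6],[70,-270,200,0,0,-0.85,0.6]]' && python3 -m crank '[[15,-50,0,0,0,-0.17,0.6],[30,-100,0,0,0,-0.34,0.6],[45,-150,0,0,0,-0.51,0.6],[54,-200,0,0,0,-0.68,0.6],[54,-214,0,0,0,-0.85,0.6],[54,-214,-40,0,0,-1.02,0.6],[54,-214,-90,0,0,-1.19,0.6],[54,-214,-140,0,0,-1.208,0.6],[54,-214,-160,0,0,-1.208,0.6],[54,-214,-160,0,0,-1.208,0.6]]'
python3 - <<'E'
from h import *
c=shot("wrist","w8"); c=shot("wrist")
for q in blobs(c,"red",100):
        X=ray(c,q.reshape(-1,2),.018)[:,:2].astype(np.float32); r=cv2.minAreaRect(X)
        print(cen(q).round(1),"rect",np.round(r[0],4),np.round(r[1],4),np.radians(r[2]))
s=get_state(); print(s["position"].round(4),s["eef_rot"].round(4),s["wrist_force"].round(2))
E
```

```text
clock: 16.23
position: [0.5969, 0.0667, 0.2168]
eef_rot: [3.141, 0.0, 2.265]
wrist_force: [0.6, 0.6, -0.1]
finger_gap: 0.0513
gripper_force: 0.0
clock: 17.48
position: [0.649, -0.1451, 0.0545]
eef_rot: [-3.137, 0.001, 1.063]
wrist_force: [-0.7, -0.2, 0.8]
finger_gap: 0.0511
gripper_force: 0.0
[328.5 185.1] rect [ 0.6704 -0.1153] [0.0932 0.0192] 1.0751522205269415
[ 0.6513 -0.1458  0.0575] [ 3.1404e+00 -2.0000e-04  1.0628e+00] [ 0.31 -0.16 -0.17]
```

```bash
python3 -m crank '[[3.5,2,-30,0,0,0.012,0.6],[3.5,2,-47,0,0,0.012,0.6],[3.5,2,-53,0,0,0.012,0.6],[3.5,2,-53,0,0,0.012,0],[3.5,2,-53,0,0,0.012,0],[3.5,2,-53,0,0,0.012,0],[3.5,2,-53,0,0,0.012,0],[3.5,2,-53,0,0,0.012,0]]' 40
```

```text
clock: 18.58
position: [0.6549, -0.1439, 0.0049]
eef_rot: [3.139, -0.0, 1.075]
wrist_force: [-0.1, 0.2, 5.7]
finger_gap: 0.0188
gripper_force: 41.9
```

```bash
python3 -m crank '[[0,0,20,0,0,0,0],[0,0,75,0,0,0,0],[0,10,130,0,0,0,0],[-10,40,155,0,0,-0.1,0],[-40,90,155,0,0,-0.27,0],[-70,140,155,0,0,-0.44,0],[-100,190,155,0,0,-0.61,0],[-130,245,155,0,0,-0.78,0],[-130,300,155,0,0,-0.95,0],[-130,355,155,0,0,-1.0955,0],[-130,402,155,0,0,-1.0955,0],[-130,402,120,0,0,-1.0955,0]]' 40 && python3 -m crank '[[0,0,-30,0,0,0,0],[0,0,-60,0,0,0,0],[0,0,-60,0,0,0,0],[0,0,-60,0,0,0,0]]'
python3 - <<'E'
from h import *
c=shot("wrist","w9"); c=shot("wrist"); s=get_state(); print(s["position"].round(4),s["eef_rot"].round(4),s["wrist_force"].round(2))
t=np.array([.525,.258]);a=-.0205;R=np.array([[np.cos(a),-np.sin(a)],[np.sin(a),np.cos(a)]])
zt=s["position"][2]-.005+.018
h=cv2.cvtColor(c["img"],cv2.COLOR_RGB2HSV)
q=blobs(c,"red",200)[0]; m=np.zeros((480,640),np.uint8); cv2.drawContours(m,[q],-1,1,-1)
y,x=np.nonzero(m); P=(ray(c,np.c_[x,y],zt)[:,:2]-t)@R*1000
print("end",np.percentile(P[:,0],[.3,99.7])); b=P[(P[:,0]>55)]; print("end part y",np.percentile(b[:,1],[1,50,99]).round(1), len(b))
E
```

```text
clock: 20.08
position: [0.5258, 0.2628, 0.1254]
eef_rot: [-3.138, -0.006, -0.016]
wrist_force: [-0.3, -0.4, -1.7]
finger_gap: 0.019
gripper_force: 41.1
clock: 20.58
position: [0.5246, 0.2585, 0.0645]
eef_rot: [-3.141, -0.001, -0.021]
wrist_force: [0.9, 0.2, -0.4]
finger_gap: 0.0188
gripper_force: 41.1
[0.5252 0.2587 0.0653] [-3.1407e+00 -2.6000e-03 -2.0800e-02] [ 1.65  0.39 -0.59]
end [-11.99054093  79.37460459]
end part y [-10.2  -0.3   9.5] 4551
```

View pics/w9.png

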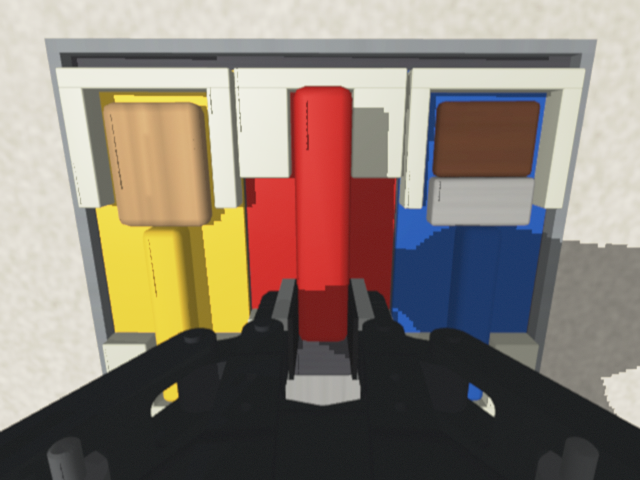

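```bash
python3 -m crank '[[0,0,-20,0,0,0,0],[0,0,-37,0,0,0,0],[0,0,-44,0,0,0,0],[0,0,-47,0,0,0,0],[0,0,-48,0,0,0,0],[0,0,-48.5,0,0,0,0]]' 40
```

```text
clock: 21.42
position: [0.5246, 0.2585, 0.0169]
eef_rot: [-3.141, -0.001, -0.021]
wrist_force: [-2.2, -1.5, 7.2]
finger_gap: 0.019
gripper_force: 42.2
```

```bash
python3 -m crank '[[0,0,0,0,0,0,0.35],[0,0,0,0,0,0,0.4],[0,0,0,0,0,0,0.4],[0,0,30,0,0,0,0.4],[0,0,80,0,0,0,0.4],[0,0,140,0,0,0,0],[20,-30,190,0,0,-0.1,0],[55,-80,230,0,0,-0.25,0],[95,-130,250,0,0,-0.4,0],[130,-180,270,0,0,-0.55,0],[165,-230,285,0,0,-0.68,0],[195,-283,285,0,0,-0.68,0]]' && python3 -m crank '[[0,0,0,0,0,0,0],[0,0,0,0,0,0,0]]'
python3 - <<'E'
from h import *
c=shot("wrist","w10"); c=shot("wrist"); HUE["green"]=(45,80); HUE["orange"]=(4,14)
cv2.imwrite("pics/w10c.png",cv2.resize(c["img"][100:400,120:520,::-1],None,fx=2,fy=2))
for col,z in(("green",.042),("red",.042),("orange",.105)):
    for q in blobs(c,col,30,100,40):
        P=ray(c,cen(q),z)[0]
        if np.linalg.norm(P[:2]-[.67,.01])<.09: print(col,cv2.contourArea(q),cen(q).round(1),P.round(4),np.round(ray(c,cv2.boxPoints(cv2.minAreaRect(q)),z)[:,:2],4).tolist())
# tray state
E
```

```text
clock: 22.92
position: [0.7132, -0.0135, 0.301]
eef_rot: [-3.14, -0.002, -0.701]
wrist_force: [0.5, 0.6, -1.1]
finger_gap: 0.0002
gripper_force: 0.0
clock: 23.18
position: [0.7113, -0.0119, 0.2987]
eef_rot: [3.141, 0.002, -0.701]
wrist_force: [-0.6, 1.0, -0.1]
finger_gap: -0.0001
gripper_force: 0.0
green 232.5 [326.2 210.3] [ 0.6966 -0.007   0.042 ] [[0.7058, 0.0115], [0.7132, 0.0047], [0.6867, -0.0242], [0.6792, -0.0175]]
red 65.5 [312.4 257.4] [0.6653 0.0395 0.042 ] [[0.673, 0.0424], [0.6636, 0.0312], [0.6582, 0.0358], [0.6677, 0.047]]
red 62.5 [334.9 258.3] [0.6483 0.0208 0.042 ] [[0.6555, 0.0234], [0.6468, 0.0131], [0.6413, 0.0176], [0.65, 0.028]]
orange 202.0 [323.7 273.1] [0.6613 0.0266 0.105 ] [[0.6728, 0.0291], [0.6605, 0.0145], [0.6502, 0.023], [0.6627, 0.0377]]
```

View pics/w10.png

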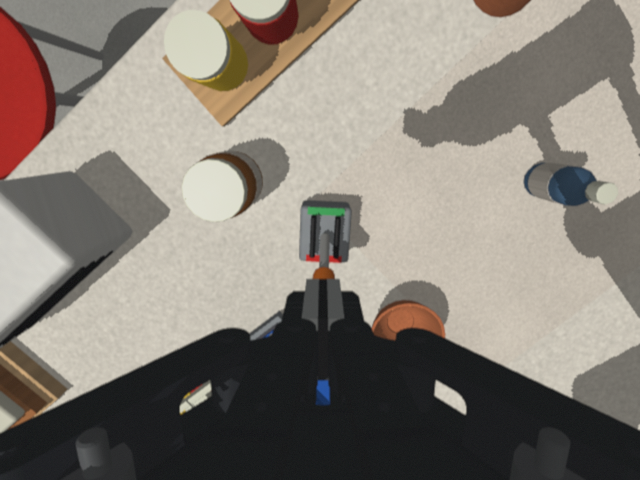

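```bash
python3 -m crank '[[-30,25,0,0,0,-0.045,0],[-65,55,0,0,0,-0.045,0],[-97,81,0,0,0,-0.045,0],[-97,81,-55,0,0,-0.045,0],[-97,81,-110,0,0,-0.045,0],[-97,81,-165,0,0,-0.045,0],[-97,81,-205,0,0,-0.045,0],[-97,81,-206,0,0,-0.045,0],[-97,81,-206,0,0,-0.045,0]]'
python3 - <<'E'
from h import *
s=get_state(); print(s["position"].round(4),s["eef_rot"].round(4),s["wrist_force"].round(2))
t=np.array([.525,.258]);a=-.0205;R=np.array([[np.cos(a),-np.sin(a)],[np.sin(a),np.cos(a)]])
c=shot("scene","s1")
# expected pixels: rendered check points of each tool on a crop
im=c["img"][190:280,350:490,::-1].copy(); im=cv2.resize(im,None,fx=5,fy=5,interpolation=cv2.INTER_CUBIC); cv2.imwrite("pics/s1c.png",im)
E
```

```text
clock: 24.4
position: [0.6156, 0.0698, 0.0954]
eef_rot: [-3.14, -0.002, -0.744]
wrist_force: [0.6, 0.4, -0.4]
finger_gap: 0.0001
gripper_force: 0.0
[0.6156 0.0698 0.0954] [-3.1397e+00 -2.1000e-03 -7.4450e-01] [ 0.6   0.39 -0.38]
```

View pics/s1c.png

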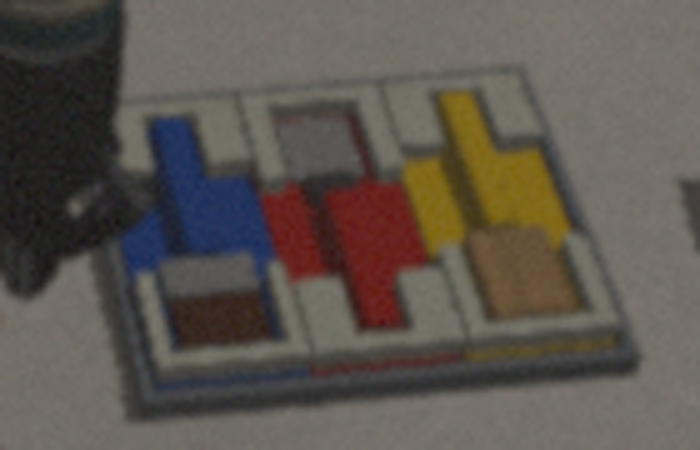

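```bash
python3 -m crank '[[11,-10,0,0,0,0,0],[19,-17.5,0,0,0,0,0],[26,-24,0,0,0,0,0],[33,-30.5,0,0,0,0,0],[40,-37,0,0,0,0,0],[47,-43.5,0,0,0,0,0],[53,-49,0,0,0,0,0],[59,-54.5,0,0,0,0,0],[59,-54.5,0,0,0,0,0]]' && python3 -m crank '[[-20,18,0,0,0,0,0],[-59,55,0,0,0,0,0],[-59,55,60,0,0,0,0],[-80,90,120,0,0,0,0],[-80,110,180,0,0,0,0],[-80,110,180,0,0,0,0],[-80,110,180,0,0,0,0]]'
python3 - <<'E'
from h import *
c=shot("wrist","w11"); HUE["orange"]=(4,14); HUE["green"]=(45,80)
C=np.array([.6767,.0116]);u=np.array([.733,-.68]);v=np.array([.68,.733])
for n in["wrist","top","scene"]:
  c=shot(n)
  for th in (0,1.1):
    l=th-.55; print(n,"pred grip px",th,pix(c,np.r_[C+u*.064*np.sin(l),.05+.064*np.cos(l)]).round(1))
  for q in blobs(c,"orange",15,100,40):
    P=ray(c,cen(q),.1)[0]
    if np.linalg.norm(P[:2]-C)<.08: print(n,cv2.contourArea(q),cen(q).round(1),(P[:2]-C)@u)
E
```

```text
clock: 25.58
position: [0.6742, 0.0139, 0.0934]
eef_rot: [-3.142, -0.0, -0.746]
wrist_force: [-0.4, 0.6, 0.4]
finger_gap: -0.0001
gripper_force: 0.0
clock: 26.45
position: [0.5935, 0.1248, 0.2741]
eef_rot: [-3.141, -0.001, -0.745]
wrist_force: [-0.0, -0.2, -0.3]
finger_gap: 0.0005
gripper_force: 0.0
wrist pred grip px 0 [[353.   83.2]]
wrist pred grip px 1.1 [[355.2 -15.1]]
wrist 243.5 [353.5   5.2] 0.021650269505080144
top pred grip px 0 [[310.5 217.8]]
top pred grip px 1.1 [[326.  202.5]]
top 51.0 [324.9 201.8] 0.033612681646564245
scene pred grip px 0 [[343.1 256.6]]
scene pred grip px 1.1 [[326.6 275. ]]
scene 84.5 [327.2 275.7] 0.031391669268104834
```

Top and scene views both put the toggle at its on stop (grip +33 mm along the switch axis, as predicted). The tools are in place and released, and the robot is clear, so I'm handing in.

```bash
python3 -c "
from cell import *
print(finish_job())"
```

```text
the job is handed in; nothing more can be done
None
```

The brush, scraper and paddle each lie in the compartment of their own colour, set down gently and let go; the toggle was then flipped to on (confirmed in two camera views), and the job was handed in at about 26.5 s of the 72 s allowed.

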